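Nest the three steel measuring pots

ROBOT

A 6-joint arm with a two-finger parallel gripper is mounted at the origin on a cart in front of the work surface, level with it; the furniture and walls round the work are solid. World frame = base frame: x ahead of the robot, y to its left, z up, the work surface at z = 0. Lengths are in m, angles in rad, forces in N, time in s.
With the tool pointing down it reaches from about 0.3 to 0.875 m from the base axis. Payload 6.4 kg.
Tool frame: the origin (TCP) lies midway between the tips of the shut fingers; the grasp point (between the pads) lies 19 mm behind it; z points along the fingers, y is the line along which they close (so a half turn about z gives the same grasp; the last joint's range is limited). The gripper opens to 85 mm and grips with 20 to 120 N. Pads are 22 mm wide; open, the fingers measure 114 mm over their backs; the gripper's body (76 mm by 85 mm) begins 54 mm behind the grasp point. The pads swing forward as they close: fully open they stand 13 mm farther back than shut.
Start: joints at [-1.414, 0.181, 1.607, -0, 1.354, -0.206], TCP at [0.204, -0.538, 0.231] pointing down, gripper open.
Joint ranges: [-2.99, 2.99], [-0.89, 2.07], [0.3, 2.58], [-1.14, 4.28], [0, 2.63], [-3.12, 3.12]. Speed limits (rad/s): [2.57, 2.57, 3.01, 3.14, 3.14, 3.14].

INTERFACE

Orientations are given as a unit quaternion [w, x, y, z].
In Python, from bench import sensors, vision, ctrl gives the robot as it stands.
- The arm moves only by the tool carry_out, never from a script. Its argument "deltas" is text: rows parted by semicolons, each of 7 numbers parted by spaces: the shift along the tool's x, y, z in mm, then the turn, a rotation vector about the tool's x, y, z in rad, then the closure, from 0 (fully open) to 1 (shut). In form: tx ty tz ax ay az claw; .... A call has 1 to 12 rows; each row is the pose to reach, as a shift and turn from the pose commanded when the call began, along the tool's axes at that moment; what a row does not reach only later rows make up. A row lasts 1/8 s, in which the tool goes at most 62.5 mm and 10.7 degrees, less where a joint would pass 70% of its speed; a pose out of reach is approached as far as the arm can. A call with a gripper value outside its range is refused whole. The fingers move at their own pace and stop on an object; the grip force is fixed at half the most. Time passes only in rows, so rows that repeat a pose let the fingers close. It gives the time, the measured TCP pose, the force, the opening and the grip force at its end, in the units of the state.
- sensors.get_obs(): the state, without advancing time (a new reading comes with each control period).
- vision.camera(name): name is "side" or "top"; returns the picture (400x640x3 uint8, blue, green, red); there is no depth.
- vision.camera_model(name): a dict with "K" (3x3 intrinsics, pixels), "k1" (the pictures are not rectified: a ray, as slopes to the right and down, at radius r is drawn at 1 + k1 r^2 times it, then the intrinsics apply), "extrinsics" (4x4, takes a point from world to camera coordinates). Camera axes: x right, y down, z forward; pixel columns grow to the right and rows downward; lengths in m; the calibration is good to about 2 mm. A picture is of the moment at which its call begins. camera_model takes no time and is no camera call.
- ctrl.hand_in(): hands the job in; it is judged then, once.
The state is a dict: "time_s": time; "q": joint angles; "dq": joint speeds; "joint_efforts": joint torques, N m; "eef_pos": TCP position; "eef_rot": TCP orientation; "wrist_force": force on the tool from outside, world axes, zero at the start; "torque": the same for the moment, N m; "opening": opening from 0.0 (shut) to 1.0 (fully open); "grasp_force": force on a finger pad.
Only numpy, scipy, OpenCV 4.12 (cv2) and the standard library are available. Lean on these libraries where they do the work, as an engineer would, in place of code of your own. Each camera call takes 0.05 s, during which the arm holds its last target. There are 200 camera calls.

TASK

Put the set of three plain steel measuring pots away as one nest, going from large to small: first stand the middle pot inside the wide low one, then stand the narrow tall one inside the middle pot. Leave the wide pot where it stands; at the end all three are upright, each standing on the floor of the next larger one.

Things in the scene. Friction and masses are not known exactly. Their poses are not given: they have to be found in the camera images.
- big_measure_center (a point): wide low open round pot, plain steel, straight sides: outside diameter 116 mm, inside 108, height 42, floor 4 mm thick, 0.45 kg, loose on the worktop. Point: on its axis, half-way up (21 mm above its underside); z up out of its mouth. Stays where it is.
- middle_measure_center (a point): middle open round pot, plain steel, straight sides: outside diameter 62 mm, inside 57, height 70, floor 4 mm thick, about 0.15 kg. Point: on its axis, half-way up (35 mm above its underside); z up out of its mouth. Nested, its rim is 32 mm above the wide pot's rim. Grip it across the outside in its top 25 mm. Starts left or right of the wide pot.
- small_measure_center (a point): narrow tall open round pot, plain steel, straight sides: outside diameter 36 mm, height 105, about 0.1 kg. Point: on its axis, half-way up (52.5 mm above its underside); z up out of its mouth. Nested, its rim is 39 mm above the middle pot's; the gap round it (10 mm) is too narrow for a finger: grip it across the outside in its top 30 mm.
Mind the look-alikes: they are no part of the job. Leave any turquoise look-alike of the part that bears small_measure_center alone. Leave any turquoise look-alike of the part that bears middle_measure_center alone.

How it is judged:
On the way, in this order (a step that is already met when the one before it is completed fails the run):
1. the middle pot stands upright on the floor of the wide pot, with the narrow pot not yet in it (horizontal distance between middle_measure_center and big_measure_center below 0.028 m and z of middle_measure_center in the frame of big_measure_center between 0.01 and 0.026 m and angle between each of middle_measure_center, big_measure_center's own z axis and vertical below 0.17 rad and horizontal distance between small_measure_center and middle_measure_center above 0.05 m), for 0.2 s.
2. the narrow pot stands upright on the floor of the middle pot, in the wide pot (horizontal distance between middle_measure_center and big_measure_center below 0.028 m and z of middle_measure_center in the frame of big_measure_center between 0.01 and 0.026 m and angle between each of middle_measure_center, big_measure_center, small_measure_center's own z axis and vertical below 0.17 rad and horizontal distance between small_measure_center and middle_measure_center below 0.015 m and z of small_measure_center in the frame of middle_measure_center between 0.013 and 0.03 m), for 0.2 s.
At the end, for the whole second after the job is handed in: Middle pot on the wide pot's floor (axes within 28 mm, centre 10-26 mm above the wide one's), narrow pot on the middle pot's floor (axes within 15 mm, centre 13-30 mm above the middle one's), all three upright within 10 degrees, wide pot within 40 mm of where it stood (all of step 2 and distance of big_measure_center from where it was at the start of the episode below 0.04 m); the robot touches nothing.
It also fails if it takes over 64 s, if anything falls off the work surface, if the arm or the gripper's body presses on something with over 40 N, if the wrist force passes 120 N, or if a joint passes its speed limit or range.

## Working session

There is one attempt and no reset: what is moved stays moved. The work goes in short steps, Python scripts to look and compute and a tool call to move; the robot and the scene stay as the last step left them, time stands still between calls to the robot, and variables do not carry over. Pictures are saved under pics/ and viewed, at most 10 in all, crops included, and the job is handed in when it is done.

Besides the shell and the picture viewer there is one more tool, called after "Emit:" by a JSON object that holds its "op" and its "data", one argument or row to a line. carry_out: Moves the arm, as the interface text tells. Its arguments: {"type":"object","properties":{"deltas":{"type":"string"}},"required":["deltas"]}

```bash
mkdir -p pics; cat > h.py <<'E'
import numpy as np, cv2
from bench import sensors, vision, ctrl
from scipy.spatial.transform import Rotation as R
def ray(n,u,v):
    m=vision.camera_model(n);K=np.array(m["K"]);E=np.array(m["extrinsics"])
    d=np.linalg.solve(K,[u,v,1.])[:2];s=d.copy()
    for _ in range(20): s=d/(1+m["k1"]*(s@s))
    Rm=E[:3,:3];return -Rm.T@E[:3,3],Rm.T@np.array([s[0],s[1],1])
def atz(n,u,v,z):
    o,d=ray(n,u,v);return o+d*(z-o[2])/d[2]
def proj(n,p):
    m=vision.camera_model(n);K=np.array(m["K"]);E=np.array(m["extrinsics"])
    c=E[:3,:3]@np.array(p)+E[:3,3];s=c[:2]/c[2];s=s*(1+m["k1"]*(s@s));return (K@[s[0],s[1],1])[:2]
def tri(a,b):
    (o1,d1),(o2,d2)=ray("top",*a),ray("side",*b)
    A=np.c_[d1,-d2];t=np.linalg.lstsq(A,o2-o1,rcond=None)[0]
    p,q=o1+t[0]*d1,o2+t[1]*d2;return (p+q)/2,np.linalg.norm(p-q)
def tool(target):
    o=sensors.get_obs();w,x,y,z=o["eef_rot"];r=R.from_quat([x,y,z,w])
    return r.inv().apply(np.array(target)-o["eef_pos"])*1000
E
python3 - <<'E'
from h import *
for n in("top","side"):
    cv2.imwrite(f"pics/{n}0.png",vision.camera(n));m=vision.camera_model(n);print(n,m["K"],m["k1"],np.round(m["extrinsics"],3))
o=sensors.get_obs();print(o)
E
```

```text
top [[363.55159494   0.         314.37838755]
 [  0.         363.55159494 197.28231583]
 [  0.           0.           1.        ]] -0.08289545842272256 [[ 0.006 -1.     0.002 -0.002]
 [-0.992 -0.007 -0.13   0.472]
 [ 0.13  -0.002 -0.992  0.856]
 [ 0.     0.     0.     1.   ]]
side [[385.58014248   0.         320.12447209]
 [  0.         385.58014248 201.45276099]
 [  0.           0.           1.        ]] 0.02665240073841019 [[ 0.986 -0.166 -0.014 -0.474]
 [-0.114 -0.615 -0.78   0.094]
 [ 0.121  0.771 -0.625  0.849]
 [ 0.     0.     0.     1.   ]]
{'time_s': 0.1, 'q': array([-1.41429245e+00,  1.81482365e-01,  1.60793751e+00,  5.26788600e-06,
        1.35382455e+00, -2.06301714e-01]), 'dq': array([ 0.00087936, -0.00256514, -0.00089533,  0.00093174,  0.00211836,
       -0.00050305]), 'joint_efforts': array([ 2.89081445e-04, -4.45879591e+01, -3.52237272e+01, -2.83964200e-04,
        4.15983814e-03,  1.59163545e-05]), 'eef_pos': array([ 0.20400094, -0.53703935,  0.23045122]), 'eef_rot': array([-8.25562627e-04,  9.83591350e-01,  1.80408907e-01,  2.31323809e-05]), 'wrist_force': array([0.55858541, 0.13433574, 0.35394076]), 'torque': array([ 0.04336322, -0.03773515,  0.03299907]), 'grasp_force': 0.0, 'opening': 1.0027841502779484}
```

View pics/top0.png

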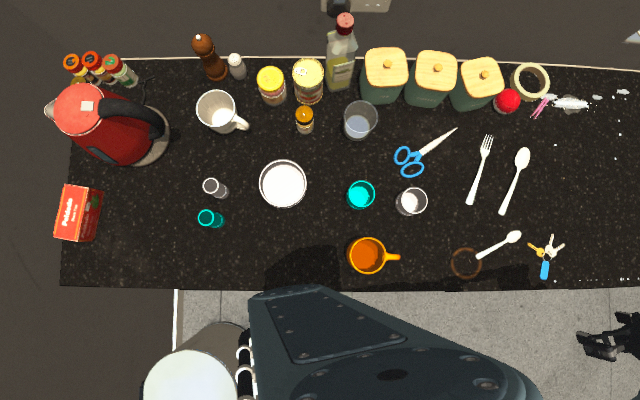

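View pics/side0.png

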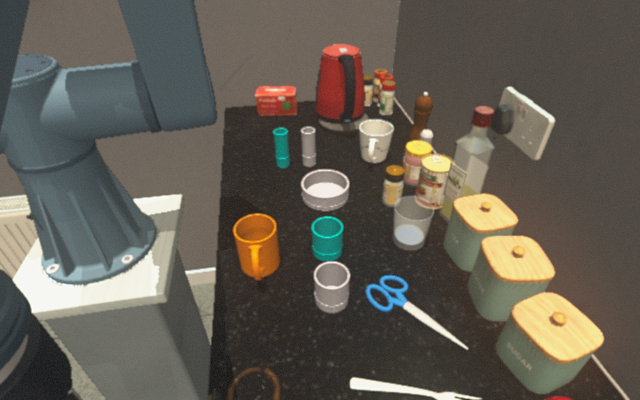

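The top view shows the wide pot at (283,184). Middle candidates are plain steel (411,201), turquoise (361,195) and a clear glass (360,120). Narrow candidates are plain steel (213,187) and turquoise (209,218). I choose the steel ones; in the side view they are at (332,287) and (308,145). Next, one enlarged crop to check.

```bash
python3 - <<'E'
import cv2,numpy as np
t=cv2.imread("pics/top0.png");s=cv2.imread("pics/side0.png")
c=lambda i,x,y,w,h:cv2.resize(i[y:y+h,x:x+w],None,fx=4,fy=4,interpolation=cv2.INTER_CUBIC)
top=np.hstack([c(t,190,150,60,70),c(t,250,150,70,70),c(t,380,170,60,70)])
bot=np.hstack([c(s,280,115,60,70),c(s,290,160,70,70),c(s,300,250,60,70)])
cv2.imwrite("pics/crop.png",np.vstack([top,bot]))
E
```

```text
(no output)
```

View pics/crop.png

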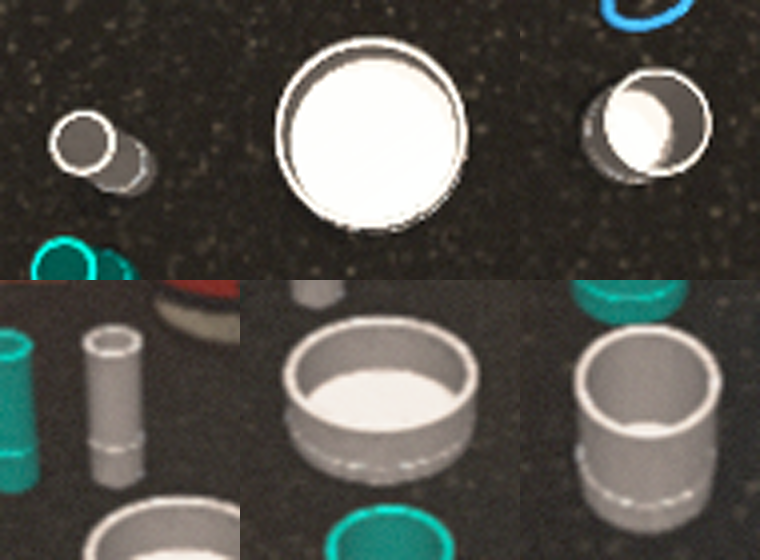

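The crop shows plain steel for all three. Rim centres top/side: narrow (210.5,185.5)/(308,130.5), wide (283,183)/(325,184), middle (414.5,200.5)/(332,275).

```bash
python3 - <<'E'
from h import *
for n,a,b,h in(("small",(210.3,185.1),(307.9,130.2),.105),("big",(282.5,182.9),(325,183.4),.042),("mid",(414.1,200.1),(331.7,274.8),.07),("tqmid",(361,194),(327,230),.07),("tqsmall",(206,217),(281,132),.105)):
    p,e=tri(a,b);print(n,p.round(4),round(e,4),"z-plane",atz("top",*a,h).round(4),atz("side",*b,h).round(4))
    print("   dist",np.hypot(*p[:2]).round(3))
o=sensors.get_obs();w,x,y,z=o["eef_rot"];print(R.from_quat([x,y,z,w]).as_matrix().round(3))
print(tool(atz("top",414.1,200.1,.07)))
E
```

```text
small [0.4889 0.2366 0.1054] 0.0008 z-plane [0.4886 0.2367 0.105 ] [0.4894 0.2375 0.105 ]
   dist 0.543
big [0.5062 0.079  0.0412] 0.0016 z-plane [0.5053 0.0789 0.042 ] [0.5069 0.0781 0.042 ]
   dist 0.512
mid [ 0.4629 -0.2323  0.0699] 0.0018 z-plane [ 0.462  -0.2322  0.07  ] [ 0.4638 -0.2323  0.07  ]
   dist 0.518
tqmid [ 0.4773 -0.1084  0.062 ] 0.0013 z-plane [ 0.4755 -0.1073  0.07  ] [ 0.4764 -0.1168  0.07  ]
   dist 0.489
tqsmall [0.4174 0.2438 0.1035] 0.0017 z-plane [0.4164 0.2433 0.105 ] [0.4182 0.2412 0.105 ]
   dist 0.483
[[ 0.935  0.355 -0.   ]
 [ 0.355 -0.935  0.002]
 [ 0.    -0.002 -1.   ]]
[ 349.30954168 -193.13167312  160.88342698]
```

Emit:
{"op": "carry_out", "data": {
  "deltas": "349 -193 80 0 0 0 0; 349 -193 80 0 0 0 0; 349 -193 80 0 0 0 0; 349 -193 80 0 0 0 0; 349 -193 80 0 0 0 0; 349 -193 80 0 0 0 0; 349 -193 80 0 0 0 0; 349 -193 80 0 0 0 0; 349 -193 80 0 0 0 0; 349 -193 80 0 0 0 0; 349 -193 80 0 0 0 0"
}}

```text
time_s: 1.48
eef_pos: [0.4615, -0.2343, 0.1515]
eef_rot: [0.0, 0.984, 0.18, 0.0]
wrist_force: [-0.4, -1.1, 0.3]
opening: 0.999
grasp_force: 0.0
```

```bash
python3 - <<'E'
from h import *
print(tool([.4629,-.2323,.033]))
t=vision.camera("top");s=vision.camera("side")
c=lambda i,x,y,w,h:cv2.resize(i[y:y+h,x:x+w],None,fx=3,fy=3)
cv2.imwrite("pics/c2.png",np.hstack([c(t,350,120,130,160),c(s,270,170,130,160)]))
E
```

```text
[  2.02068866  -1.40526961 118.53700549]
```

View pics/c2.png

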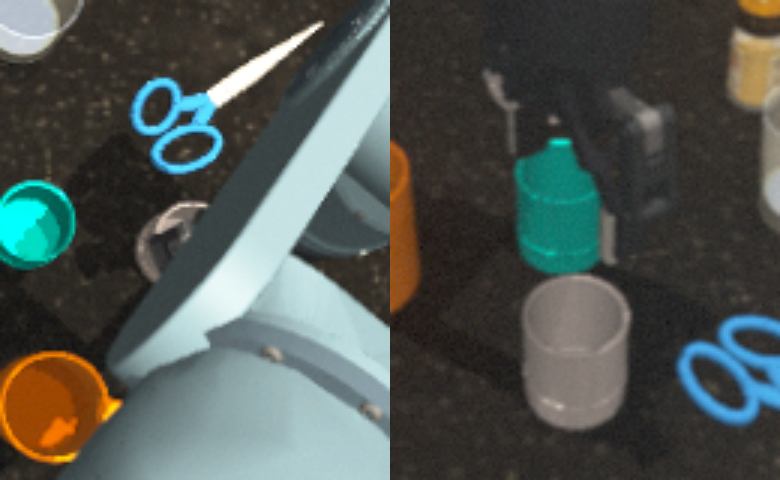

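The side crop shows the steel pot's rim at (576,310) in the crop, with the open fingers hanging above and straddling it. I'll descend.

Emit:
{"op": "carry_out", "data": {
  "deltas": "2 -1 40 0 0 0 0; 2 -1 80 0 0 0 0; 2 -1 105 0 0 0 0; 2 -1 118 0 0 0 0; 2 -1 118 0 0 0 0; 2 -1 118 0 0 0 0.5; 2 -1 118 0 0 0 0.5; 2 -1 118 0 0 0 0.5; 2 -1 118 0 0 0 0.5; 2 -1 118 0 0 0 0.5; 2 -1 118 0 0 0 0.5"
}}

```text
time_s: 2.95
eef_pos: [0.4646, -0.2326, 0.035]
eef_rot: [0.001, 0.984, 0.18, 0.001]
wrist_force: [-1.3, 0.5, 6.0]
opening: 0.701
grasp_force: 65.3
```

Emit:
{"op": "carry_out", "data": {
  "deltas": "0 0 -20 0 0 0 0.5; 0 0 -60 0 0 0 0.5; 0 0 -100 0 0 0 0.5; 0 0 -130 0 0 0 0.5; 0 0 -130 0 0 0 0.5; 0 0 -130 0 0 0 0.5"
}}

```text
time_s: 3.7
eef_pos: [0.4628, -0.2312, 0.1624]
eef_rot: [-0.0, 0.984, 0.18, -0.0]
wrist_force: [0.0, 0.3, -0.8]
opening: 0.702
grasp_force: 65.2
```

```bash
python3 - <<'E'
from h import *
o=sensors.get_obs();print(o["eef_pos"],o["opening"],o["wrist_force"]);print(tool([.506,.079,.16]))
E
```

```text
[ 0.46282811 -0.2311861   0.16243067] 0.7016732103058843 [ 0.02260556  0.25953179 -0.84247084]
[ 150.44607306 -274.67121336    2.61508355]
```

Emit:
{"op": "carry_out", "data": {
  "deltas": "21 -39 0 0 0 0 0.5; 43 -78 0 0 0 0 0.5; 64 -117 0 0 0 0 0.5; 86 -157 0 0 0 0 0.5; 107 -196 0 0 0 0 0.5; 129 -235 0 0 0 0 0.5; 145 -265 0 0 0 0 0.5; 150 -275 0 0 0 0 0.5; 150 -275 0 0 0 0 0.5; 150 -275 0 0 0 0 0.5; 150 -275 0 0 0 0 0.5"
}}

```text
time_s: 5.08
eef_pos: [0.506, 0.0776, 0.1632]
eef_rot: [0.0, 0.984, 0.18, -0.0]
wrist_force: [-0.2, -0.7, -1.3]
opening: 0.705
grasp_force: 65.4
```

```bash
python3 - <<'E'
from h import *
print(tool([.506,.079,.06]))
t=vision.camera("top");s=vision.camera("side")
c=lambda i,x,y,w,h:cv2.resize(i[y:y+h,x:x+w],None,fx=3,fy=3)
cv2.imwrite("pics/c3.png",np.hstack([c(t,220,100,130,170),c(s,260,70,130,170)]))
E
```

```text
[  0.49050902  -1.3200682  103.1857284 ]
```

View pics/c3.png

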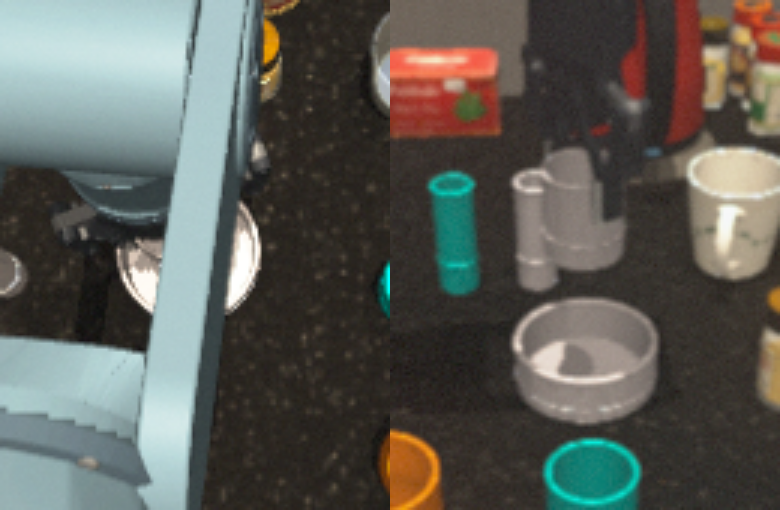

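The side crop shows the middle pot held upright, its bottom around (585,260), above the wide pot at (585,345). Lowering.

Emit:
{"op": "carry_out", "data": {
  "deltas": "0 -1 40 0 0 0 0.5; 0 -1 80 0 0 0 0.5; 0 -1 100 0 0 0 0.5; 0 -1 112 0 0 0 0.5; 0 -1 118 0 0 0 0.5; 0 -1 121 0 0 0 0.5; 0 -1 122 0 0 0 0.5; 0 -1 122 0 0 0 0.5"
}}

```text
time_s: 6.18
eef_pos: [0.5061, 0.0796, 0.0418]
eef_rot: [0.0, 0.984, 0.18, 0.001]
wrist_force: [-0.3, -0.0, -1.3]
opening: 0.705
grasp_force: 65.3
```

Emit:
{"op": "carry_out", "data": {
  "deltas": "0 0 1 0 0 0 0.5; 0 0 2 0 0 0 0.5; 0 0 3 0 0 0 0.5; 0 0 3 0 0 0 0.5"
}}

```text
time_s: 6.68
eef_pos: [0.5059, 0.0797, 0.0391]
eef_rot: [0.0, 0.984, 0.18, 0.0]
wrist_force: [-3.1, 0.5, 7.2]
opening: 0.705
grasp_force: 66.3
```

Emit:
{"op": "carry_out", "data": {
  "deltas": "0 0 0 0 0 0 0.12; 0 0 0 0 0 0 0.12; 0 0 0 0 0 0 0.12; 0 0 -20 0 0 0 0.12; 0 0 -60 0 0 0 0.12; 0 0 -110 0 0 0 0.12; 0 0 -130 0 0 0 0; 0 0 -130 0 0 0 0"
}}

```text
time_s: 7.68
eef_pos: [0.507, 0.0796, 0.17]
eef_rot: [0.001, 0.984, 0.18, 0.002]
wrist_force: [1.2, 0.3, -0.1]
opening: 0.997
grasp_force: 0.0
```

```bash
python3 - <<'E'
from h import *
print(tool([.489,.237,.18]))
E
```

```text
[  39.1039138  -153.56373957  -10.08173544]
```

Emit:
{"op": "carry_out", "data": {
  "deltas": "12 -50 -5 0 0 0 0; 25 -100 -10 0 0 0 0; 39 -154 -10 0 0 0 0; 39 -154 -10 0 0 0 0; 39 -154 -10 0 0 0 0; 39 -154 -10 0 0 0 0"
}}

```text
time_s: 8.43
eef_pos: [0.4873, 0.2362, 0.1774]
eef_rot: [0.0, 0.984, 0.18, -0.001]
wrist_force: [-1.0, -0.4, -1.0]
opening: 1.004
grasp_force: 0.0
```

```bash
python3 - <<'E'
from h import *
print(tool([.489,.237,.067]))
t=vision.camera("top");s=vision.camera("side")
c=lambda i,x,y,w,h:cv2.resize(i[y:y+h,x:x+w],None,fx=4,fy=4,interpolation=cv2.INTER_CUBIC)
cv2.imwrite("pics/c4.png",np.hstack([c(t,240,130,80,130),c(s,265,80,110,130)]))
E
```

```text
[  1.99274257  -0.12844178 110.4105824 ]
```

View pics/c4.png

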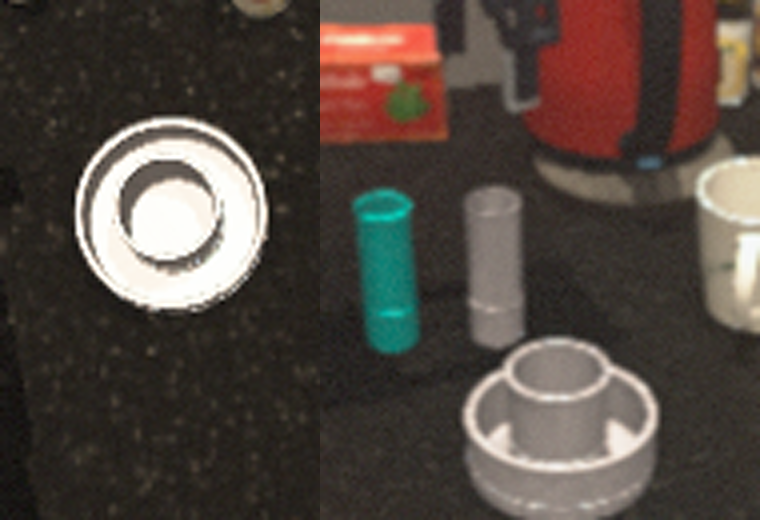

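The middle pot stands in the wide one (rim at top (282.3,182), side (324.2,172)). The narrow pot hasn't moved, and the fingers straddle it from above. I'll descend and grip.

Emit:
{"op": "carry_out", "data": {
  "deltas": "2 0 40 0 0 0 0; 2 0 75 0 0 0 0; 2 0 98 0 0 0 0; 2 0 110 0 0 0 0; 2 0 110 0 0 0 0; 2 0 110 0 0 0 0.85; 2 0 110 0 0 0 0.85; 2 0 110 0 0 0 0.85; 2 0 110 0 0 0 0.85; 2 0 110 0 0 0 0.85; 2 0 110 0 0 0 0.85; 2 0 110 0 0 0 0.85"
}}

```text
time_s: 10.02
eef_pos: [0.4901, 0.2383, 0.0693]
eef_rot: [0.0, 0.984, 0.18, 0.001]
wrist_force: [-0.5, -2.0, 6.5]
opening: 0.396
grasp_force: 59.7
```

```bash
python3 - <<'E'
from h import *
print(tri((281.9,181.7),(323.9,171.9)), atz("top",281.9,181.7,.074),atz("side",323.9,171.9,.074))
E
```

```text
(array([0.50325452, 0.07731663, 0.07671111]), np.float64(0.0020288476742687874)) [0.50269823 0.07759688 0.074     ] [0.50496177 0.081422   0.074     ]
```

Emit:
{"op": "carry_out", "data": {
  "deltas": "0 0 -20 0 0 0 0.85; 0 0 -60 0 0 0 0.85; 0 0 -100 0 0 0 0.85; 0 0 -120 0 0 0 0.85; 0 0 -120 0 0 0 0.85; 0 0 -120 0 0 0 0.85"
}}

```text
time_s: 10.78
eef_pos: [0.4885, 0.238, 0.187]
eef_rot: [0.0, 0.984, 0.18, -0.001]
wrist_force: [0.4, -0.5, -1.0]
opening: 0.406
grasp_force: 59.8
```

```bash
python3 - <<'E'
from h import *
print(tool([.504,.079,.187]))
E
```

```text
[-4.19348299e+01  1.54131474e+02 -7.56942991e-03]
```

Emit:
{"op": "carry_out", "data": {
  "deltas": "-11 39 0 0 0 0 0.85; -22 80 0 0 0 0 0.85; -33 120 0 0 0 0 0.85; -42 154 0 0 0 0 0.85; -42 154 0 0 0 0 0.85; -42 154 0 0 0 0 0.85; -42 154 0 0 0 0 0.85"
}}

```text
time_s: 11.65
eef_pos: [0.5043, 0.0802, 0.1877]
eef_rot: [-0.0, 0.983, 0.181, -0.001]
wrist_force: [0.2, 0.3, -0.2]
opening: 0.402
grasp_force: 60.0
```

```bash
python3 - <<'E'
from h import *
print(tool([.504,.079,.077]))
t=vision.camera("top");s=vision.camera("side")
c=lambda i,x,y,w,h:cv2.resize(i[y:y+h,x:x+w],None,fx=4,fy=4,interpolation=cv2.INTER_CUBIC)
cv2.imwrite("pics/c5.png",np.hstack([c(t,240,130,80,140),c(s,265,80,110,140)]))
E
```

```text
[ -0.5868274    1.14835678 110.68068013]
```

View pics/c5.png

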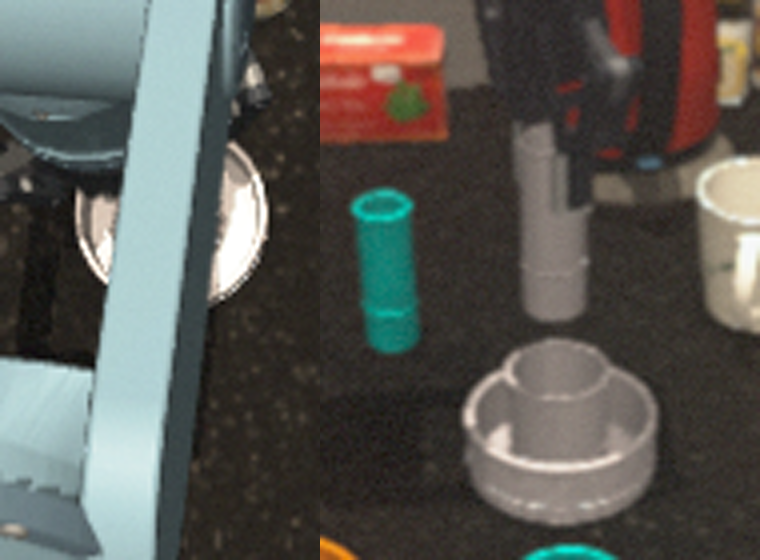

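The narrow pot hangs upright, its bottom at (554,310) over the middle pot's mouth at (557,370) in the crop. Lowering.

Emit:
{"op": "carry_out", "data": {
  "deltas": "0 1 20 0 0 0 0.85; 0 1 35 0 0 0 0.85; 0 1 50 0 0 0 0.85; 0 1 70 0 0 0 0.85; 0 1 90 0 0 0 0.85; 0 1 102 0 0 0 0.85; 0 1 107 0 0 0 0.85; 0 1 108 0 0 0 0.85; 0 1 108 0 0 0 0.85"
}}

```text
time_s: 12.88
eef_pos: [0.5056, 0.0783, 0.0809]
eef_rot: [0.0, 0.984, 0.18, 0.001]
wrist_force: [0.3, 0.2, -0.2]
opening: 0.401
grasp_force: 60.0
```

Emit:
{"op": "carry_out", "data": {
  "deltas": "0 0 1 0 0 0 0.85; 0 0 2 0 0 0 0.85; 0 0 3 0 0 0 0.85; 0 0 3 0 0 0 0.85"
}}

```text
time_s: 13.38
eef_pos: [0.5052, 0.0783, 0.0774]
eef_rot: [0.0, 0.984, 0.18, 0.0]
wrist_force: [0.4, 0.0, 0.6]
opening: 0.402
grasp_force: 60.1
```

Emit:
{"op": "carry_out", "data": {
  "deltas": "0 0 1 0 0 0 0.85; 0 0 1 0 0 0 0.85; 0 0 1 0 0 0 0.85"
}}

```text
time_s: 13.75
eef_pos: [0.5055, 0.0784, 0.0773]
eef_rot: [0.0, 0.984, 0.18, 0.0]
wrist_force: [-1.8, 0.3, 7.8]
opening: 0.403
grasp_force: 60.6
```

Contact. I'll release gently and rise.

Emit:
{"op": "carry_out", "data": {
  "deltas": "0 0 0 0 0 0 0.35; 0 0 0 0 0 0 0.3; 0 0 0 0 0 0 0.3; 0 0 -20 0 0 0 0.3; 0 0 -60 0 0 0 0.3; 0 0 -120 0 0 0 0.3; 0 0 -140 0 0 0 0.3; 0 0 -140 0 0 0 0.3"
}}

```text
time_s: 14.75
eef_pos: [0.5063, 0.0783, 0.2181]
eef_rot: [0.001, 0.984, 0.18, 0.002]
wrist_force: [0.8, 0.1, -0.7]
opening: 0.699
grasp_force: 0.0
```

Emit:
{"op": "carry_out", "data": {
  "deltas": "50 150 -20 0 0 0 0; 50 150 -20 0 0 0 0; 50 150 -20 0 0 0 0; 50 150 -20 0 0 0 0; 50 150 -20 0 0 0 0"
}}

```text
time_s: 15.38
eef_pos: [0.6038, -0.0435, 0.2341]
eef_rot: [-0.001, 0.984, 0.18, -0.002]
wrist_force: [0.9, -0.2, -1.0]
opening: 1.001
grasp_force: 0.0
```

```bash
python3 - <<'E'
from h import *
t=vision.camera("top");s=vision.camera("side")
c=lambda i,x,y,w,h:cv2.resize(i[y:y+h,x:x+w],None,fx=4,fy=4,interpolation=cv2.INTER_CUBIC)
cv2.imwrite("pics/c6.png",np.hstack([c(t,240,130,80,140),c(s,265,80,110,140)]))
E
```

```text
(no output)
```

View pics/c6.png

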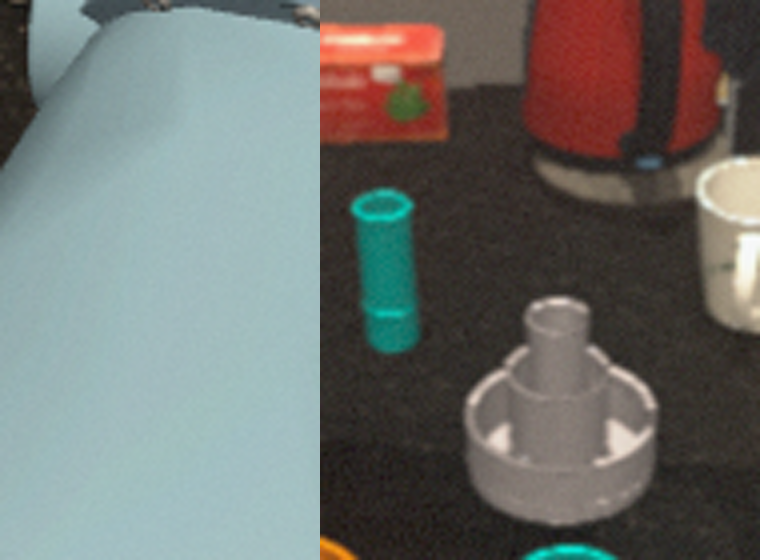

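The side crop shows all three nested upright: narrow rim (557,317), middle rim (557,370) and wide rim (561,415), with the arm clear.

```bash
python3 -c "
from h import *
print(ctrl.hand_in())"
```

```text
the job is handed in; nothing more can be done
None
```

I nested the three steel pots, narrow in middle in wide, and handed the job in at about 15.5 s. The last side picture showed all three upright with the arm clear; no verdict came back.

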